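# Clamp the press die in its bench fixture

### The arm

A 7-joint arm with a two-finger parallel gripper is mounted at the origin on the work surface. World frame = base frame: x ahead of the robot, y to its left, z up, the work surface at z = 0. Lengths are in mm, angles in rad, forces in N, time in s.
With the tool pointing down it reaches from about 350 to 900 mm from the base axis. Payload 7.2 kg.
Tool frame: the origin (TCP) lies on the centre line of the jaws, within the pads' length; the fingertips stand 14 mm ahead of it and the grasp point (between the pads) lies 5 mm behind it; z points along the fingers, y is the direction in which the jaws open and shut (so a half turn about z gives the same grasp; the last joint's range is limited). The gripper opens to 85 mm and grips with 20 to 120 N. Pads are 22 mm wide; open, the fingers measure 114 mm over their backs; the gripper's body (76 mm by 85 mm) begins 54 mm behind the grasp point. The pads swing forward as they close: fully open they stand 13 mm farther back than shut.
Start: joints at [-1.24, 0.411, -0.013, 1.596, 0.006, 1.134, -0.082], TCP at [242.705, 575.954, 245.297] pointing down, gripper open.
Joint ranges: [-2.95, 2.95], [-0.29, 1.99], [-1.47, 1.44], [0.14, 2.54], [-1.03, 4.17], [0.13, 1.85], [-2.86, 2.86]. Speed limits (rad/s): [2.39, 2.39, 3.01, 3.01, 3.14, 3.14, 3.14].

### API

Orientations are given as a unit quaternion [w, x, y, z].
In Python, from plant import * gives the robot as it stands. The module is installed in compiled form; this text tells all that it offers.
- The arm moves only by the tool play_rows, never from a script. Its argument "steps" is a list of rows, each an object of numbers: "gripper": the opening, from 0 (shut) to 1 (fully open); "dx", "dy", "dz": the shift along the tool's x, y, z in cm; "yaw": the turn about the tool's z in rad. In form: [{"gripper": .., "dx": .., "dy": .., "dz": .., "yaw": ..}, ...]. A call has 1 to 20 rows; each row shifts and turns the pose as measured when the row begins, along the tool's axes as they then stand; what a row does not reach is not made up. A row lasts 1/10 s, in which the tool goes at most 50 mm and 8.59 degrees, less where a joint would pass 70% of its speed; a pose out of reach is approached as far as the arm can. A call with a gripper value outside its range is refused whole. The fingers move at their own pace and stop on an object; "squeeze" is the grip in N (left out, the last holds). Time passes only in rows, so rows that do not move let the fingers close. It gives the time, the measured TCP pose, the force and the opening at its end, in the units of the state.
- get_state(): the state, without advancing time (a new reading comes with each control period).
- camera(name): name is "scene" or "top" or "wrist"; returns a dict with "pixels" (384x512x3 uint8, red, green, blue), "camera_matrix" (3x3 intrinsics, pixels), "rvec" (rotation vector, rad) and "tvec" (3), from world to camera coordinates, as OpenCV has them; the wrist camera has in their place "T_tool_cam" (4x4, takes a point from camera to tool coordinates, whose origin is the TCP and whose axes are the flange's). Camera axes: x right, y down, z forward; pixel columns grow to the right and rows downward; lengths in mm; the calibration is good to about 2 mm. The wrist camera is an equidistant fisheye: a pixel r from the principal point sees the ray r / f radians off the axis. A picture is of the moment at which its call begins: read the wrist's pose just before it. There is no depth.
- sign_off(): hands the job in, once; it reports no verdict.
The state is a dict: "t": time; "joints": joint angles; "qvel": joint speeds; "effort": joint torques, N m; "ee_pos": TCP position; "ee_rot": TCP orientation; "contact_force": force on the tool from outside, world axes, zero at the start; "wrist_torque": the same for the moment, N m; "finger_gap": finger opening in mm.
Only numpy, scipy, OpenCV 4.12 (cv2) and the standard library are available. Lean on these libraries where they do the work, as an engineer would, in place of code of your own. Each camera call takes 0.05 s, during which the arm holds its last target.

### The job

Clamp the steel die in the blue fixture: with the back of a finger, push the clamp strap's yellow end tab round until the strap lies over the die and meets its stop pin, and then push the red cam lever all the way down so that the foot bears on the die. Only push: pick nothing up, leave the die in its seat and the other things where they are, and finish with the hand clear.

Things in the scene. Friction and masses are not known exactly. Their poses are not given: they have to be found in the camera images.
- fixture: Blue steel base plate, 180 x 240 mm and 30 mm thick, fixed to the bench; origin on the bench under the axis of the die seat. In its own frame the plate runs from x = -65 to +115 mm and y = -70 to +170 mm; the strap's vertical pivot post (radius 16 mm) stands at x = 0, y = +115 mm, and a chrome stop pin (radius 6 mm, top 98 mm above the bench) at x = +20, y = +65 mm.
- strap (a joint): Angle (rad) of the steel clamp strap about its vertical pivot: 0 = swung fully clear, towards the robot; 1.60 = over the die and against the stop. It grows as the strap turns anticlockwise seen from above. Stiff hinge, stays where it is left, takes 1 to 2 N at the tab. At 1.60 the strap points along the fixture's -y axis.
- strap_pivot (a point): Point on the strap's vertical pivot axis, at the level of the strap's top face (97 mm above the bench). A nut of radius 10 mm rises 8 mm above it. The strap is level, 28 mm wide, 12 mm thick, reaches 165 mm from the pivot; underside 85 mm, top 97 mm above the bench. The die, 77 mm high, passes beneath it.
- strap_tab (a point): Centre of the yellow push tab at the strap's free end, 157 mm from the pivot axis, 102 mm above the bench. The tab is a block 16 mm along the strap, 32 mm across it, from 85 to 119 mm above the bench; push on its side face, 16 mm from the strap's centre line. The direction from strap_pivot to strap_tab is that of the strap.
- lever (a joint): Angle (rad) of the red cam lever, hinged on the strap: 0 = fully raised, 54 degrees above level; 0.95 = all the way down, level above the strap, at its stop. It leans from the hinge back towards the strap's pivot and goes down in the strap's vertical plane. It stays where it is left; it takes about 3 N near its tip. It carries the foot down 4.5 mm onto the die.
- lever_hinge (a point): Centre of the lever's horizontal hinge, on the strap 115 mm from the pivot axis, 111 mm above the bench; a steel cam disc of radius 12 mm sits there between two cheeks 36 mm high from the strap's underside.
- lever_tip (a point): Centre of the round cross bar at the lever's end, 72 mm from the hinge; bar radius 8.5 mm, 18 mm across. The lever's arm is 13 mm wide and 12 mm thick. When the lever is down the arm's upper face is 117 mm above the bench and the top of the bar 119.5 mm; fully raised, the bar's top is 178 mm above the bench.
- foot: Black round clamp foot, radius 9 mm, under the strap below the lever's hinge; origin at the centre of its underside, 80.5 mm above the bench with the lever raised. With the strap over the die and the lever down it presses on the die's top.
- die: Loose steel die, a cylinder of 44 mm diameter, 55 mm high with a shallow neck groove, about 0.5 kg, standing in a seat 8 mm deep in the fixture; origin at the centre of its underside, 22 mm above the bench; its top is 77 mm above the bench.
- punch: Bystander: chrome punch standing on the fixture plate, foot of 28 mm diameter, 48 mm high; origin under its centre.
- spacer: Bystander: brass ring of 36 mm diameter, 14 mm high, lying on the fixture plate; origin under its centre.
- hexkey: Bystander: hex key with a purple handle, lying on the bench along its own x axis, from -70 to +122 mm, 18 mm high.
- beaker: Bystander: grey plastic mug, 72 mm wide plus handle, 75 mm high; origin under its centre.
- bottle: Bystander: white bottle with a blue cap, 52 mm wide, 110 mm high; origin under its centre.
- breaker: Bystander: white circuit breaker with a red toggle, 66 x 36 mm, 76 mm high; origin under its centre.
- syringe: Bystander: plastic syringe lying on the bench along its own x axis, from -88 to +70 mm, 30 mm wide, 22 mm high.
There are look-alikes about, which are no part of the job. Leave any turquoise look-alike of the die alone.

How it is judged (in metres and radians):
On the way, in this order (a step that is already met when the one before it is completed fails the run):
1. the strap is swung over the die to its stop (value of joint strap above 1.52 rad), for 0.2 s.
2. the cam lever is pushed all the way down (value of joint strap above 1.52 rad and value of joint lever above 0.88 rad), for 0.2 s.
At the end, for the whole second after the job is handed in: The strap is over the die within 0.08 rad of its stop, the lever within 0.07 rad of its lower stop, the foot bears on the die with more than 1 N, and the die stands upright in its seat (within 4 mm of centre, not raised more than 3 mm), all at rest (all of step 2 and contact force between foot and die above 1 N and horizontal distance between die and fixture below 0.004 m and z of die in the frame of fixture below 0.025 m and angle between die's own z axis and vertical below 0.05 rad and linear speed of die below 0.02 m/s and not (velocity of joint lever above 0.1 rad/s) and not (velocity of joint strap above 0.1 rad/s)); the robot touches nothing.
It fails at once if the lever is pushed down before the strap is over the die (value of joint lever above 0.6 rad and value of joint strap below 1.45 rad).
It fails at once if the die is lifted or tipped out of its seat (z of die in the frame of fixture above 0.028 m or angle between die's own z axis and vertical above 0.15 rad).
It fails at once if a spare part on the fixture plate (punch, spacer) is moved more than 15 mm (distance of any of punch, spacer from where it was at the start of the episode above 0.015 m).
It fails at once if another thing on the bench (hex key, mug, bottle, breaker, syringe) is moved more than 15 mm (distance of any of hexkey, beaker, bottle, breaker, syringe from where it was at the start of the episode above 0.015 m).
It also fails if it takes over 51 s, if anything falls off the work surface, if the arm or the gripper's body presses on something with over 40 N, if the wrist force passes 120 N, or if a joint passes its speed limit or range.

## Working session

There is one attempt and no reset: what is moved stays moved. The work goes in short steps, Python scripts to look and compute and a tool call to move; the robot and the scene stay as the last step left them, time stands still between calls to the robot, and variables do not carry over. Pictures are saved under pics/ and viewed, and the job is handed in when it is done.

Besides the shell and the picture viewer there is one more tool, called after "Request:" in YAML: its name, and indented under it one key for each argument. play_rows: Moves the arm, as the interface text tells. Its arguments: {"type":"object","properties":{"steps":{"type":"array","items":{"type":"object","properties":{"gripper":{"type":"number"},"dx":{"type":"number"},"dy":{"type":"number"},"dz":{"type":"number"},"yaw":{"type":"number"}}}},"squeeze":{"type":"number"}},"required":["steps"]}

```bash
mkdir -p pics; cat > h.py <<'E'
from plant import *
import numpy as np, cv2
def snap(n,f):
    c=camera(n); cv2.imwrite('pics/'+f,c['pixels'][:,:,::-1]); return c
E
python3 - <<'E'
from h import *
s=get_state(); print(s)
for n in ['scene','top','wrist']:
    c=snap(n,n+'0.png'); print(n,{k:np.round(v,4).tolist() for k,v in c.items() if k!='pixels'})
print(get_state()['t'])
E
```

```text
{'t': 0.0, 'joints': array([-1.24017433,  0.4119397 , -0.01270618,  1.59704076,  0.00558902,
        1.13428525, -0.08215467]), 'qvel': array([-9.86007983e-05,  1.34820710e-04,  2.42202903e-03,  8.09436655e-04,
       -1.14983942e-03,  1.76955180e-03, -4.82558735e-04]), 'effort': array([ 2.04314019e-04, -6.00616479e+01,  6.81916494e-01, -2.99420071e+01,
        1.38048417e-02,  1.03298994e-02, -2.10840523e-05]), 'ee_pos': array([242.56288954, 575.50227725, 244.42962241]), 'ee_rot': array([-1.08767280e-04,  1.98062589e-01,  9.80189033e-01, -8.11535898e-04]), 'contact_force': array([ 0.05318881, -0.45250077, -1.12463823]), 'wrist_torque': array([ 0.00954472,  0.05000844, -0.00065405]), 'finger_gap': 85.46732411526598}
scene {'camera_matrix': [[440.7531, 0.0, 255.6275], [0.0, 440.7531, 195.4262], [0.0, 0.0, 1.0]], 'rvec': [1.6752, 1.9302, -0.7283], 'tvec': [79.4626, -318.8533, 1622.8249]}
top {'camera_matrix': [[482.8406, 0.0, 265.1524], [0.0, 482.8406, 188.8742], [0.0, 0.0, 1.0]], 'rvec': [2.1489, -2.1652, 0.1186], 'tvec': [1.8547, 556.0863, 1432.077]}
wrist {'camera_matrix': [[297.3186, 0.0, 257.2317], [0.0, 297.3186, 189.973], [0.0, 0.0, 1.0]], 'T_tool_cam': [[-0.001, -0.9571, -0.2897, 73.758], [1.0, -0.0012, 0.0005, -0.3736], [-0.0009, -0.2897, 0.9571, -127.5552], [0.0, 0.0, 0.0, 1.0]]}
0.15
```

View pics/scene0.png

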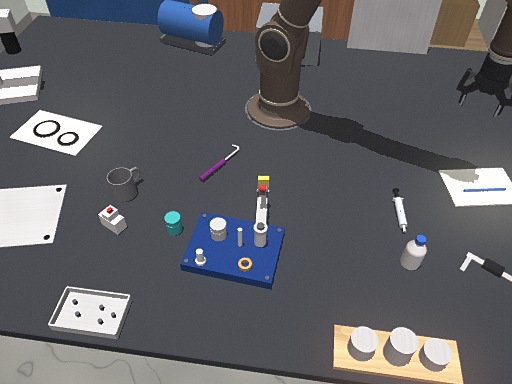

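View pics/top0.png

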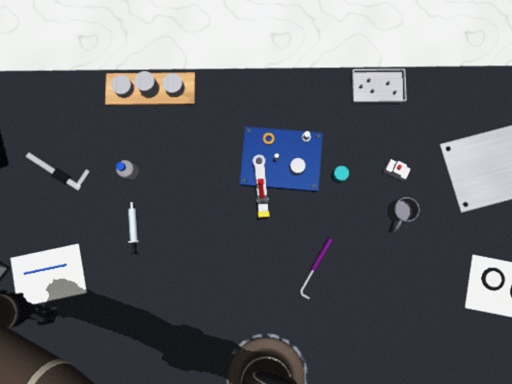

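View pics/wrist0.png

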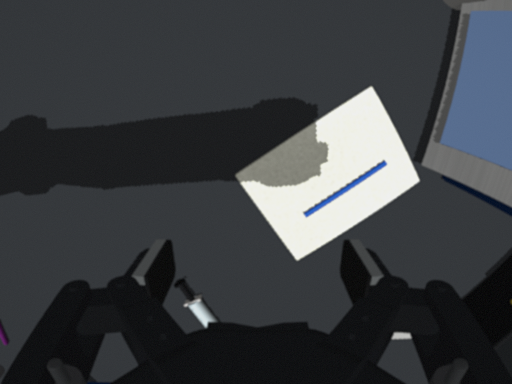

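The scene view shows the fixture at about (235,247), with the strap pointing towards the robot and the yellow tab at (263,182). In the top view the pivot is near (259,160), the tab near (263,213) and the die near (298,166). I'll enlarge the top view to measure.

```bash
python3 - <<'E'
import cv2
a=cv2.imread('pics/top0.png')[115:235,220:350]; cv2.imwrite('pics/top0c.png',cv2.resize(a,None,fx=5,fy=5,interpolation=cv2.INTER_CUBIC)[:600])
a=cv2.imread('pics/scene0.png')[165:290,175:295]; cv2.imwrite('pics/scene0c.png',cv2.resize(a,None,fx=4.8,fy=4.8,interpolation=cv2.INTER_CUBIC))
E
```

```text
(no output)
```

View pics/top0c.png

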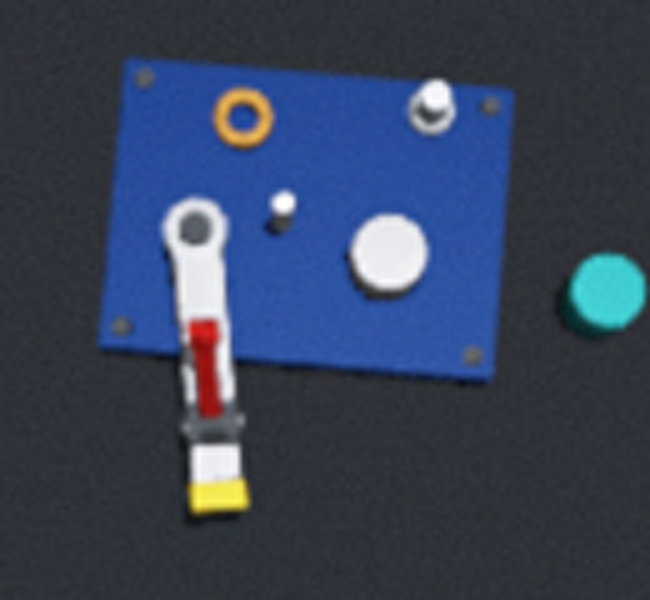

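View pics/scene0c.png

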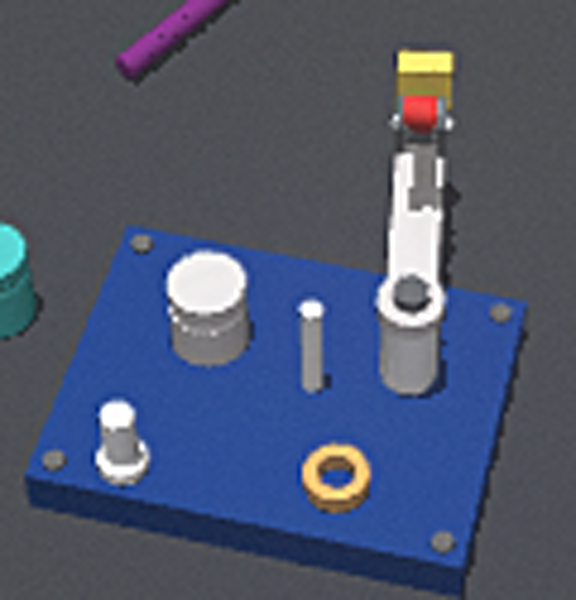

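```bash
cat >> h.py <<'E'
def back(c,uv,z):
    R=cv2.Rodrigues(np.array(c['rvec']))[0];t=np.array(c['tvec']).ravel()
    K=np.array(c['camera_matrix'])
    d=R.T@np.linalg.inv(K)@np.array([uv[0],uv[1],1.]); o=-R.T@t
    return (o+d*(z-o[2])/d[2])
def proj(c,P):
    return cv2.projectPoints(np.array(P,float).reshape(-1,3),np.array(c['rvec'],float),np.array(c['tvec'],float),np.array(c['camera_matrix'],float),None)[0].reshape(-1,2)
E
python3 - <<'E'
from h import *
ct=camera('top');cs=camera('scene')
T={'nut':(195,228,105),'tabtop':(219,495,119),'die':(391,252,77),'pin':(284,203,98),'c1':(125,60,30),'c2':(513,90,30),'c3':(493,380,30),'c4':(100,348,30),'punch':(435,95,78),'spacer':(243,117,44),'tip':(205,328,178)}
for k,(u,v,z) in T.items(): print('top',k,back(ct,(220+(u+.5)/5-.5,115+(v+.5)/5-.5),z).round(1))
S={'nut':(412,290,105),'tabtop':(426,62,119),'die':(207,283,77),'pin':(312,308,98),'c2':(28,480,30),'c3':(130,228,30),'c4':(525,302,30),'c1':(463,570,30),'punch':(117,414,78),'spacer':(336,472,44)}
for k,(u,v,z) in S.items(): print('scene',k,back(cs,(175+(u+.5)/4.8-.5,165+(v+.5)/4.8-.5),z).round(1))
E
```

```text
top nut [631.5  15.5 105. ]
top tabtop [475.3   2.5 119. ]
top die [621.2 -99.7  77. ]
top pin [647.2 -36.4  98. ]
top c1 [750.5  59.7  30. ]
top c2 [ 729.5 -179.2   30. ]
top c3 [ 549.8 -163.3   30. ]
top c4 [571.4  75.3  30. ]
top punch [ 715.5 -127.3   78. ]
top spacer [710.8 -12.8  44. ]
top tip [562.9   8.8 178. ]
scene nut [629.1  17.3 105. ]
scene tabtop [473.6   4.9 119. ]
scene die [618.8 -97.1  77. ]
scene pin [643.5 -34.4  98. ]
scene c2 [ 728.3 -175.5   30. ]
scene c3 [ 548.8 -159.6   30. ]
scene c4 [569.8  76.6  30. ]
scene c1 [749.5  61.1  30. ]
scene punch [ 711.8 -126.5   78. ]
scene spacer [708.6 -11.8  44. ]
```

Request:
play_rows:
  steps:
    - {"gripper": 0, "dx": -1.5, "dy": -1.4, "dz": 0, "yaw": 0}
    - {"gripper": 0, "dx": -2.9, "dy": -2.8, "dz": 0, "yaw": 0}
    - {"gripper": 0, "dx": -2.9, "dy": -2.8, "dz": 0, "yaw": 0}
    - {"gripper": 0, "dx": -2.9, "dy": -2.8, "dz": 0, "yaw": 0}
    - {"gripper": 0, "dx": -2.9, "dy": -2.8, "dz": 0, "yaw": 0}
    - {"gripper": 0, "dx": -2.9, "dy": -2.8, "dz": 0, "yaw": 0}
    - {"gripper": 0, "dx": -2.9, "dy": -2.8, "dz": 0, "yaw": 0}
    - {"gripper": 0, "dx": -2.9, "dy": -2.8, "dz": 0, "yaw": 0}
    - {"gripper": 0, "dx": -2.9, "dy": -2.8, "dz": 0, "yaw": 0}
    - {"gripper": 0, "dx": -2.9, "dy": -2.8, "dz": 0, "yaw": 0}
    - {"gripper": 0, "dx": -2.9, "dy": -2.8, "dz": 0, "yaw": 0}
    - {"gripper": 0, "dx": -2.9, "dy": -2.8, "dz": 0, "yaw": 0}
    - {"gripper": 0, "dx": 0, "dy": 0, "dz": 0, "yaw": 0}

```text
t: 1.55
ee_pos: [430.5, 133.9, 243.6]
ee_rot: [0.0, 0.196, 0.981, 0.001]
contact_force: [-0.3, 0.3, 0.8]
finger_gap: -0.1
```

Request:
play_rows:
  steps:
    - {"gripper": 0, "yaw": 0.148}
    - {"gripper": 0, "yaw": 0.148}
    - {"gripper": 0, "yaw": 0.148}
    - {"gripper": 0, "yaw": 0.148}
    - {"gripper": 0, "yaw": 0.148}
    - {"gripper": 0, "yaw": 0.148}
    - {"gripper": 0, "yaw": 0.148}
    - {"gripper": 0, "yaw": 0.148}
    - {"gripper": 0, "yaw": 0.148}
    - {"gripper": 0, "yaw": 0.148}
    - {"gripper": 0, "yaw": 0.148}
    - {"gripper": 0, "yaw": 0.148}
    - {"gripper": 0, "yaw": 0.148}
    - {"gripper": 0, "yaw": 0.148}
    - {"gripper": 0, "yaw": 0.148}
    - {"gripper": 0, "yaw": 0.148}
    - {"gripper": 0, "yaw": 0.148}
    - {"gripper": 0, "yaw": 0.148}
    - {"gripper": 0, "yaw": 0}

```text
invalid input at $.steps[0]: expected keys gripper, dx, dy, dz, yaw
```

```bash
cat >> h.py <<'E'
def Rt(s):
    w,x,y,z=s['ee_rot']; from scipy.spatial.transform import Rotation as Q
    return Q.from_quat([x,y,z,w]).as_matrix()
def to(x,y,z):
    s=get_state(); R=Rt(s); d=R.T@(np.array([x,y,z])-s['ee_pos'])
    print('t',round(s['t'],2),'pos',s['ee_pos'].round(1),'ty',R[:,1].round(3),'yang',np.degrees(np.arctan2(R[1,1],R[0,1])).round(1),'shift cm',(d/10).round(2),'F',s['contact_force'].round(1),'q7',s['joints'].round(2))
E
python3 -c "
from h import *
to(469.3,58.3,104)"
```

```text
t 1.55 pos [430.5 133.9 243.6] ty [0.385 0.923 0.002] yang 67.3 shift cm [-6.49 -5.5  13.95] F [-0.3  0.3  0.8] q7 [-0.64  0.11  0.26  2.01 -0.03  1.02  0.8 ]
```

Request:
play_rows:
  steps:
    - {"gripper": 0, "dx": 0, "dy": 0, "dz": 0, "yaw": 0.148}
    - {"gripper": 0, "dx": 0, "dy": 0, "dz": 0, "yaw": 0.148}
    - {"gripper": 0, "dx": 0, "dy": 0, "dz": 0, "yaw": 0.148}
    - {"gripper": 0, "dx": 0, "dy": 0, "dz": 0, "yaw": 0.148}
    - {"gripper": 0, "dx": 0, "dy": 0, "dz": 0, "yaw": 0.148}
    - {"gripper": 0, "dx": 0, "dy": 0, "dz": 0, "yaw": 0.148}
    - {"gripper": 0, "dx": 0, "dy": 0, "dz": 0, "yaw": 0.148}
    - {"gripper": 0, "dx": 0, "dy": 0, "dz": 0, "yaw": 0.148}
    - {"gripper": 0, "dx": 0, "dy": 0, "dz": 0, "yaw": 0.148}
    - {"gripper": 0, "dx": 0, "dy": 0, "dz": 0, "yaw": 0.148}
    - {"gripper": 0, "dx": 0, "dy": 0, "dz": 0, "yaw": 0.148}
    - {"gripper": 0, "dx": 0, "dy": 0, "dz": 0, "yaw": 0.148}
    - {"gripper": 0, "dx": 0, "dy": 0, "dz": 0, "yaw": 0.148}
    - {"gripper": 0, "dx": 0, "dy": 0, "dz": 0, "yaw": 0.148}
    - {"gripper": 0, "dx": 0, "dy": 0, "dz": 0, "yaw": 0.148}
    - {"gripper": 0, "dx": 0, "dy": 0, "dz": 0, "yaw": 0.148}
    - {"gripper": 0, "dx": 0, "dy": 0, "dz": 0, "yaw": 0.148}
    - {"gripper": 0, "dx": 0, "dy": 0, "dz": 0, "yaw": 0.148}
    - {"gripper": 0, "dx": 0, "dy": 0, "dz": 0, "yaw": 0.148}
    - {"gripper": 0, "dx": 0, "dy": 0, "dz": 0, "yaw": 0}

```text
t: 3.55
ee_pos: [426.2, 142.6, 243.9]
ee_rot: [-0.003, 0.999, -0.052, -0.001]
contact_force: [-0.7, 0.6, 0.4]
finger_gap: -0.1
```

```bash
python3 -c "
from h import *
to(469.3,58.3,104)"
```

```text
t 3.55 pos [426.2 142.6 243.9] ty [-0.103 -0.995 -0.005] yang -95.9 shift cm [ 5.18  8.01 13.94] F [-0.7  0.6  0.4] q7 [-0.85  0.1   0.47  2.03 -0.06  1.02 -2.03]
```

Request:
play_rows:
  steps:
    - {"gripper": 0, "dx": 0.8, "dy": 1.4, "dz": 0, "yaw": -0.09}
    - {"gripper": 0, "dx": 0.8, "dy": 1.4, "dz": 0, "yaw": -0.09}
    - {"gripper": 0, "dx": 0.8, "dy": 1.4, "dz": 0, "yaw": 0}
    - {"gripper": 0, "dx": 0.8, "dy": 1.4, "dz": 0, "yaw": 0}
    - {"gripper": 0, "dx": 0.8, "dy": 1.4, "dz": 1, "yaw": 0}
    - {"gripper": 0, "dx": 0.5, "dy": 1, "dz": 2, "yaw": 0}
    - {"gripper": 0, "dx": 0, "dy": 0, "dz": 2, "yaw": 0}
    - {"gripper": 0, "dx": 0, "dy": 0, "dz": 2, "yaw": 0}
    - {"gripper": 0, "dx": 0, "dy": 0, "dz": 2, "yaw": 0}
    - {"gripper": 0, "dx": 0, "dy": 0, "dz": 2, "yaw": 0}
    - {"gripper": 0, "dx": 0, "dy": 0, "dz": 1, "yaw": 0}
    - {"gripper": 0, "dx": 0, "dy": 0, "dz": 0, "yaw": 0}

```text
t: 4.75
ee_pos: [476.8, 68.5, 120.0]
ee_rot: [-0.004, 0.997, 0.073, 0.001]
contact_force: [0.1, -0.1, 0.1]
finger_gap: -0.0
```

```bash
python3 -c "
from h import *
to(469.3,58.3,104)
snap('scene','scene1.png');a=cv2.imread('pics/scene1.png')[100:290,175:365];cv2.imwrite('pics/scene1c.png',cv2.resize(a,(600,600)))
snap('top','top1.png');a=cv2.imread('pics/top1.png')[115:235,200:330];cv2.imwrite('pics/top1c.png',cv2.resize(a,None,fx=5,fy=5))
snap('wrist','wrist1.png')"
```

```text
t 4.75 pos [476.8  68.5 120. ] ty [ 0.146 -0.989 -0.009] yang -81.6 shift cm [-0.9   0.91  1.59] F [ 0.1 -0.1  0.1] q7 [-0.62  0.35  0.47  2.09 -0.24  0.75 -1.42]
```

View pics/scene1c.png

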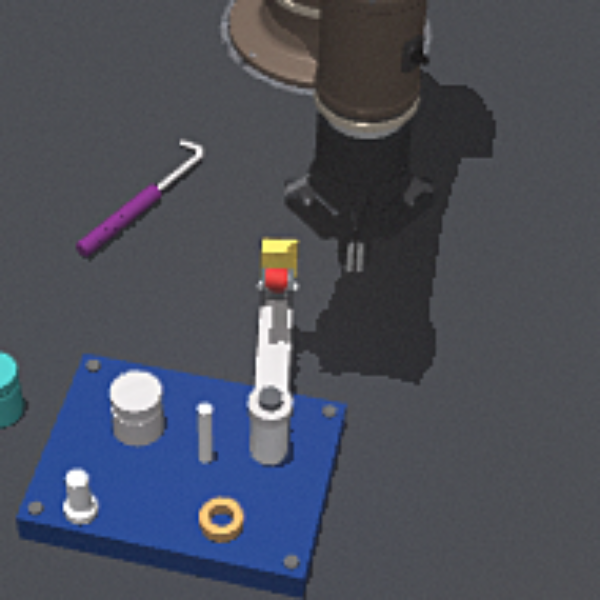

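View pics/wrist1.png

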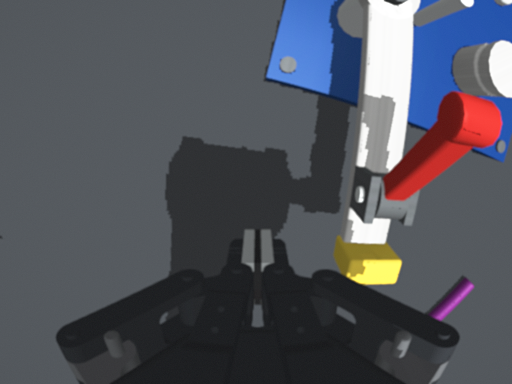

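The hand is lowered on the +y side of the tab, with the fingertips at crop (355,262) and the tab at (280,253). The fingers are slim at the tips and nothing is touching.

```bash
python3 -c "
from h import *
to(470.9,38.9,108)"
```

```text
t 4.9 pos [478.   68.5 121.7] ty [ 0.144 -0.989 -0.009] yang -81.7 shift cm [-1.14  2.84  1.33] F [ 1.1  0.2 -0.3] q7 [-0.62  0.35  0.47  2.09 -0.24  0.75 -1.42]
```

Request:
play_rows:
  steps:
    - {"gripper": 0, "dx": -0.3, "dy": 0, "dz": 0.5, "yaw": 0.06}
    - {"gripper": 0, "dx": -0.3, "dy": 0.7, "dz": 0.5, "yaw": 0}
    - {"gripper": 0, "dx": -0.3, "dy": 0.7, "dz": 0.4, "yaw": 0}
    - {"gripper": 0, "dx": -0.2, "dy": 0.7, "dz": 0, "yaw": 0}
    - {"gripper": 0, "dx": 0, "dy": 0.7, "dz": 0, "yaw": 0}
    - {"gripper": 0, "dx": 0, "dy": 0, "dz": 0, "yaw": 0}

```text
t: 5.5
ee_pos: [471.5, 37.3, 110.3]
ee_rot: [-0.006, 0.999, 0.044, 0.006]
contact_force: [0.8, 0.2, 0.0]
finger_gap: 0.1
```

```bash
python3 -c "
from h import *
to(470.9,38.9,108)"
```

```text
t 5.5 pos [471.5  37.3 110.3] ty [ 0.089 -0.996 -0.011] yang -84.9 shift cm [-0.05 -0.16  0.23] F [0.8 0.2 0. ] q7 [-0.57  0.35  0.48  2.13 -0.26  0.71 -1.39]
```

Request:
play_rows:
  steps:
    - {"gripper": 0, "dx": 0, "dy": 0.6, "dz": 0.1, "yaw": 0}
    - {"gripper": 0, "dx": 0, "dy": 0.6, "dz": 0.1, "yaw": 0}
    - {"gripper": 0, "dx": -0.1, "dy": 0.8, "dz": 0, "yaw": -0.05}
    - {"gripper": 0, "dx": -0.1, "dy": 1, "dz": 0, "yaw": -0.06}
    - {"gripper": 0, "dx": -0.15, "dy": 1, "dz": 0, "yaw": -0.06}
    - {"gripper": 0, "dx": -0.15, "dy": 1, "dz": 0, "yaw": -0.06}

```text
t: 6.1
ee_pos: [475.4, -14.0, 107.6]
ee_rot: [-0.006, 0.986, 0.165, 0.007]
contact_force: [1.1, 1.3, 0.7]
finger_gap: -0.4
```

```bash
cat >> h.py <<'E'
def tab():
    s=get_state();R=Rt(s);p=s['ee_pos'];P=np.array([630.3,16.4]);d=p[:2]-P;
    r=np.hypot(*d);a=np.degrees(np.arctan2(d[1],d[0]))%360
    for h in (7,10,14.5):
        # strap angle if contacting with offset 16+h
        th=a+np.degrees(np.arcsin((16+h)/r)); print('h',h,'strapdir',round(th,1),'joint',round(1.6-np.radians(264.9-th),3), 'along',round(np.sqrt(r*r-(16+h)**2),1))
    ya=np.degrees(np.arctan2(R[1,1],R[0,1]));print('tool normal implies strapdir',round((ya-90)%360,1))
E
python3 -c "
from h import *
to(470.9,38.9,108);tab()
snap('top','top2.png');a=cv2.imread('pics/top2.png')[115:235,200:330];cv2.imwrite('pics/top2c.png',cv2.resize(a,None,fx=5,fy=5))
snap('wrist','wrist2.png')"
```

```text
t 6.1 pos [475.4 -14.  107.6] ty [ 0.325 -0.946 -0.009] yang -71.1 shift cm [ 1.29 -5.15  0.03] F [1.1 1.3 0.7] q7 [-0.41  0.35  0.43  2.12 -0.24  0.7  -1.06]
h 7 strapdir 199.5 joint 0.458 along 156.2
h 10 strapdir 200.6 joint 0.477 along 155.7
h 14.5 strapdir 202.2 joint 0.506 along 154.9
tool normal implies strapdir 198.9
```

View pics/wrist2.png

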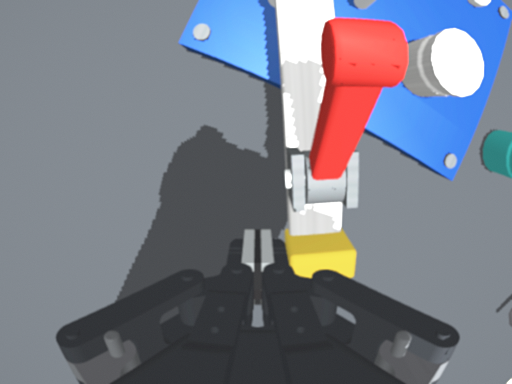

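View pics/top2c.png

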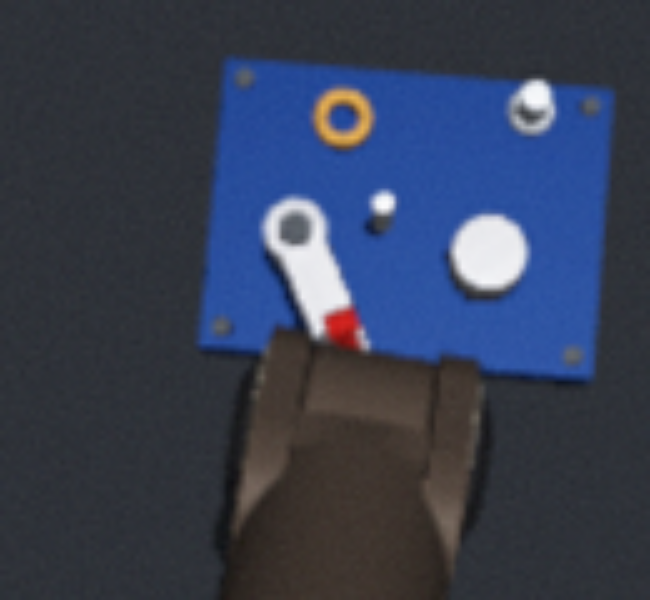

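The finger's back is against the tab in the wrist view (contact near (280,250)). The strap has turned to about 0.48 rad and the lever is still raised. I'll continue along the arc.

Request:
play_rows:
  steps:
    - {"gripper": 0, "dx": -0.15, "dy": 1.1, "dz": 0, "yaw": -0.08}
    - {"gripper": 0, "dx": -0.15, "dy": 1.1, "dz": 0, "yaw": -0.08}
    - {"gripper": 0, "dx": -0.15, "dy": 1.1, "dz": 0, "yaw": -0.07}
    - {"gripper": 0, "dx": -0.15, "dy": 1.1, "dz": 0, "yaw": -0.07}
    - {"gripper": 0, "dx": -0.15, "dy": 1.1, "dz": 0, "yaw": -0.07}
    - {"gripper": 0, "dx": -0.15, "dy": 1.1, "dz": 0, "yaw": -0.07}

```text
t: 6.8
ee_pos: [499.6, -74.1, 106.2]
ee_rot: [-0.006, 0.926, 0.378, 0.007]
contact_force: [-1.0, 1.0, -0.1]
finger_gap: -0.2
```

```bash
python3 -c "
from h import *
to(470.9,38.9,108);tab()"
```

```text
t 6.8 pos [499.6 -74.1 106.2] ty [ 0.7   -0.715 -0.006] yang -45.6 shift cm [  5.86 -10.08  -0.03] F [-1.   1.  -0.1] q7 [-0.19  0.39  0.32  2.05 -0.21  0.73 -0.54]
h 7 strapdir 223.0 joint 0.869 along 157.3
h 10 strapdir 224.1 joint 0.888 along 156.8
h 14.5 strapdir 225.8 joint 0.917 along 156.0
tool normal implies strapdir 224.4
```

Request:
play_rows:
  steps:
    - {"gripper": 0, "dx": -0.15, "dy": 1.1, "dz": 0, "yaw": -0.07}
    - {"gripper": 0, "dx": -0.15, "dy": 1.1, "dz": 0, "yaw": -0.07}
    - {"gripper": 0, "dx": -0.15, "dy": 1.1, "dz": 0, "yaw": -0.07}
    - {"gripper": 0, "dx": -0.15, "dy": 1.1, "dz": 0, "yaw": -0.07}
    - {"gripper": 0, "dx": -0.15, "dy": 1.1, "dz": 0, "yaw": -0.07}
    - {"gripper": 0, "dx": -0.15, "dy": 1.1, "dz": 0, "yaw": -0.07}
    - {"gripper": 0, "dx": -0.1, "dy": 0.7, "dz": 0, "yaw": -0.05}

```text
t: 7.5
ee_pos: [553.9, -122.3, 103.8]
ee_rot: [-0.007, 0.81, 0.586, 0.006]
contact_force: [-0.6, -0.7, 0.4]
finger_gap: -0.3
```

```bash
python3 -c "
from h import *
to(470.9,38.9,108);tab();snap('wrist','wrist3.png');snap('scene','scene3.png');a=cv2.imread('pics/scene3.png')[100:290,175:365];cv2.imwrite('pics/scene3c.png',cv2.resize(a,(600,600)))"
```

```text
t 7.5 pos [ 553.9 -122.3  103.8] ty [ 0.95  -0.313 -0.004] yang -18.3 shift cm [ 12.71 -12.93  -0.15] F [-0.6 -0.7  0.4] q7 [-0.01  0.48  0.2   1.89 -0.16  0.79 -0.04]
h 7 strapdir 249.5 joint 1.331 along 156.7
h 10 strapdir 250.6 joint 1.351 along 156.2
h 14.5 strapdir 252.3 joint 1.379 along 155.4
tool normal implies strapdir 251.7
```

View pics/scene3c.png

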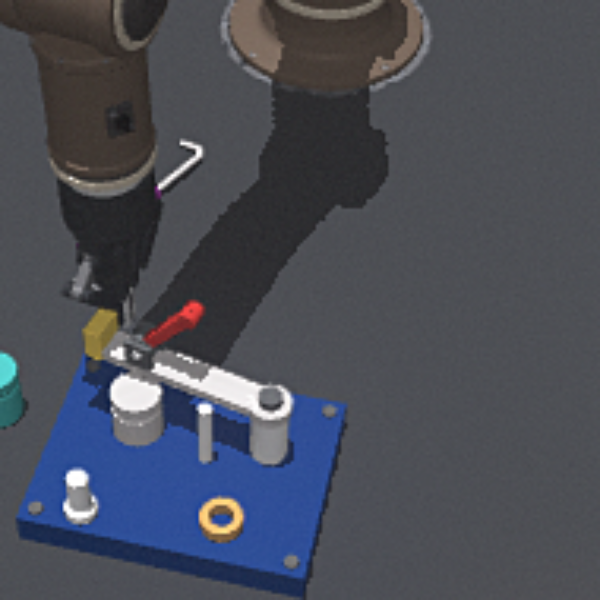

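View pics/wrist3.png

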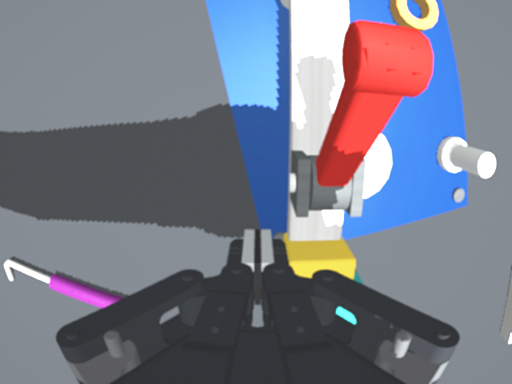

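The strap is at about 1.35 rad and nearly over the die, and the tab is still against the finger. I'll do the last stretch slowly.

Request:
play_rows:
  steps:
    - {"gripper": 0, "dx": -0.1, "dy": 0.8, "dz": -0.1, "yaw": -0.05}
    - {"gripper": 0, "dx": -0.1, "dy": 0.8, "dz": -0.1, "yaw": -0.05}
    - {"gripper": 0, "dx": -0.1, "dy": 0.7, "dz": -0.1, "yaw": -0.05}
    - {"gripper": 0, "dx": -0.05, "dy": 0.6, "dz": 0, "yaw": -0.04}
    - {"gripper": 0, "dx": -0.05, "dy": 0.4, "dz": 0, "yaw": -0.03}

```text
t: 8.1
ee_pos: [582.3, -131.6, 104.9]
ee_rot: [-0.009, 0.744, 0.669, 0.005]
contact_force: [-0.6, -0.9, 1.4]
finger_gap: 0.4
```

```bash
python3 -c "
from h import *
to(470.9,38.9,108);tab()"
```

```text
t 8.1 pos [ 582.3 -131.6  104.9] ty [ 0.994 -0.106 -0.006] yang -6.1 shift cm [ 15.78 -12.88   0.07] F [-0.6 -0.9  1.4] q7 [ 0.04  0.52  0.15  1.8  -0.13  0.83  0.15]
h 7 strapdir 260.5 joint 1.524 along 153.9
h 10 strapdir 261.6 joint 1.543 along 153.4
h 14.5 strapdir 263.3 joint 1.573 along 152.6
tool normal implies strapdir 263.9
```

Request:
play_rows:
  steps:
    - {"gripper": 0, "dx": -0.1, "dy": 0.4, "dz": 0, "yaw": -0.02}
    - {"gripper": 0, "dx": -0.1, "dy": 0.4, "dz": 0, "yaw": 0}
    - {"gripper": 0, "dx": 0, "dy": 0.3, "dz": 0, "yaw": 0}

```text
t: 8.4
ee_pos: [586.6, -132.7, 103.7]
ee_rot: [-0.015, 0.737, 0.675, 0.001]
contact_force: [-13.2, 0.2, 10.3]
finger_gap: -0.1
```

```bash
python3 -c "
from h import *
to(470.9,38.9,108);tab()"
```

```text
t 8.4 pos [ 586.6 -132.7  103.7] ty [ 0.996 -0.087 -0.021] yang -5.0 shift cm [ 16.09 -13.03   0.19] F [-13.2   0.2  10.3] q7 [ 0.05  0.54  0.15  1.78 -0.12  0.86  0.17]
h 7 strapdir 262.2 joint 1.552 along 153.7
h 10 strapdir 263.3 joint 1.572 along 153.2
h 14.5 strapdir 265.0 joint 1.601 along 152.4
tool normal implies strapdir 265.0
```

Contact at −13 N in x means the strap is against its stop. I'll hold briefly, back off, and look.

Request:
play_rows:
  steps:
    - {"gripper": 0, "dx": 0, "dy": 0.2, "dz": 0, "yaw": 0}
    - {"gripper": 0, "dx": 0, "dy": 0.2, "dz": 0, "yaw": 0}
    - {"gripper": 0, "dx": 0, "dy": -0.5, "dz": 0, "yaw": 0}
    - {"gripper": 0, "dx": 0, "dy": -1.5, "dz": 0, "yaw": 0}
    - {"gripper": 0, "dx": -0.5, "dy": -2, "dz": -0.5, "yaw": 0}
    - {"gripper": 0, "dx": -0.5, "dy": -2, "dz": -2, "yaw": 0}
    - {"gripper": 0, "dx": 0, "dy": -1, "dz": -3, "yaw": 0}
    - {"gripper": 0, "dx": 0, "dy": 0, "dz": -3, "yaw": 0}
    - {"gripper": 0, "dx": 0, "dy": 0, "dz": -3, "yaw": 0}
    - {"gripper": 0, "dx": 0, "dy": 0, "dz": -2, "yaw": 0}
    - {"gripper": 0, "dx": 0, "dy": 0, "dz": 0, "yaw": 0}

```text
t: 9.5
ee_pos: [515.2, -137.8, 244.0]
ee_rot: [-0.018, 0.741, 0.672, -0.001]
contact_force: [-0.3, 0.2, 0.2]
finger_gap: -0.2
```

```bash
python3 -c "
from h import *
to(470.9,38.9,108)
snap('top','top4.png');a=cv2.imread('pics/top4.png')[115:235,220:350];cv2.imwrite('pics/top4c.png',cv2.resize(a,None,fx=5,fy=5,interpolation=2))
snap('wrist','wrist4.png');snap('scene','scene4.png');a=cv2.imread('pics/scene4.png')[165:290,175:295];cv2.imwrite('pics/scene4c.png',cv2.resize(a,None,fx=4.8,fy=4.8,interpolation=2))"
```

```text
t 9.5 pos [ 515.2 -137.8  244. ] ty [ 0.995 -0.097 -0.028] yang -5.6 shift cm [16.83 -5.74 14.16] F [-0.3  0.2  0.2] q7 [ 0.04  0.27  0.18  1.81 -0.08  1.1   0.15]
```

View pics/scene4c.png

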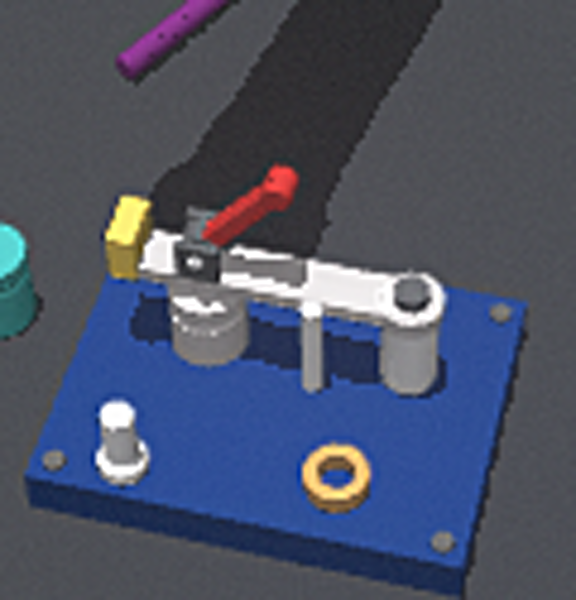

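View pics/top4c.png

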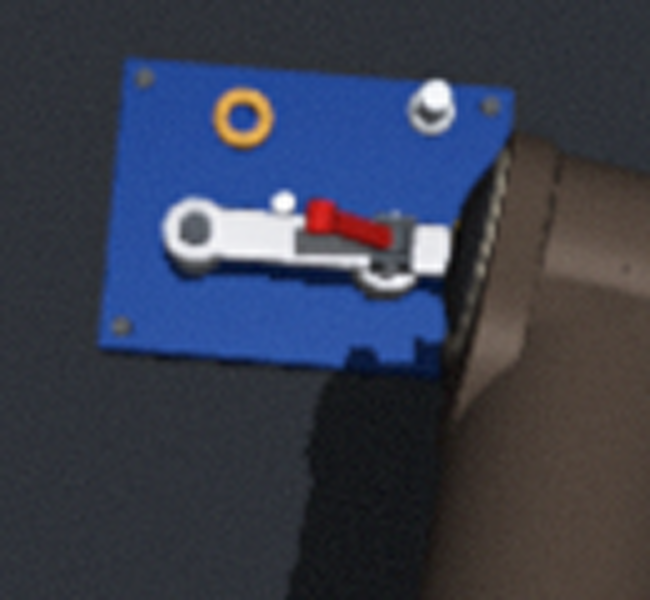

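View pics/wrist4.png

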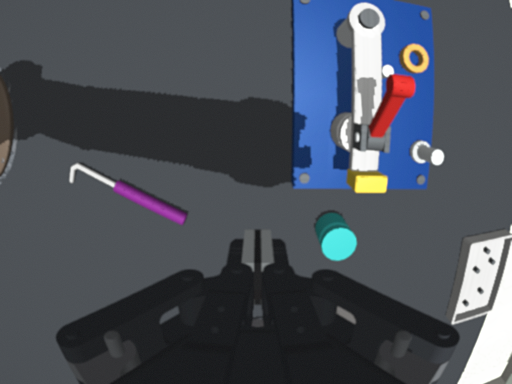

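The strap lies over the die against the pin, visible at (284,203) in the top crop. The lever is still raised with its tip near (321,214). I'll check both numerically.

```bash
python3 - <<'E'
from h import *
ct=camera('top');cs=camera('scene')
P=np.array([630.3,16.4])
for th in (1.52,1.6):
    a=np.radians(264.9)-(1.6-th);u=np.array([np.cos(a),np.sin(a)])
    for nm,r,z in (('tip',72.7,169.5),('hinge',115,111),('tabtop',157,119)):
        X=[*(P+r*u),z]; t=proj(ct,X)[0]; s=proj(cs,X)[0]
        print(th,nm,np.round(X,1),'topcrop',((t-[220,115]+.5)*5).round(0),'scenecrop',((s-[175,165]+.5)*4.8).round(0))
to(623.8,-56,215)
E
```

```text
1.52 tip [618.1 -55.3 169.5] topcrop [321. 231.] scenecrop [278. 180.]
1.52 hinge [611. -97. 111.] topcrop [390. 260.] scenecrop [207. 233.]
1.52 tabtop [ 603.9 -138.4  119. ] topcrop [464. 269.] scenecrop [134. 205.]
1.6 tip [623.8 -56.  169.5] topcrop [322. 221.] scenecrop [275. 188.]
1.6 hinge [620.1 -98.1 111. ] topcrop [392. 245.] scenecrop [202. 246.]
1.6 tabtop [ 616.3 -140.   119. ] topcrop [466. 248.] scenecrop [126. 222.]
t 9.75 pos [ 513.2 -137.2  239.8] ty [ 0.995 -0.096 -0.036] yang -5.5 shift cm [ 9.09 10.32  2.32] F [-0.3 -0.   0.5] q7 [ 0.04  0.28  0.18  1.81 -0.08  1.1   0.15]
```

```bash
python3 - <<'E'
from h import *
ct=camera('top');cs=camera('scene')
a=cv2.imread('pics/scene4.png')[195:240,190:270]; cv2.imwrite('pics/scene4d.png',cv2.resize(a,None,fx=10,fy=10,interpolation=2))
a=cv2.imread('pics/top4.png')[145:185,245:325]; cv2.imwrite('pics/top4d.png',cv2.resize(a,None,fx=10,fy=10,interpolation=2))
E
```

```text
(no output)
```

View pics/scene4d.png

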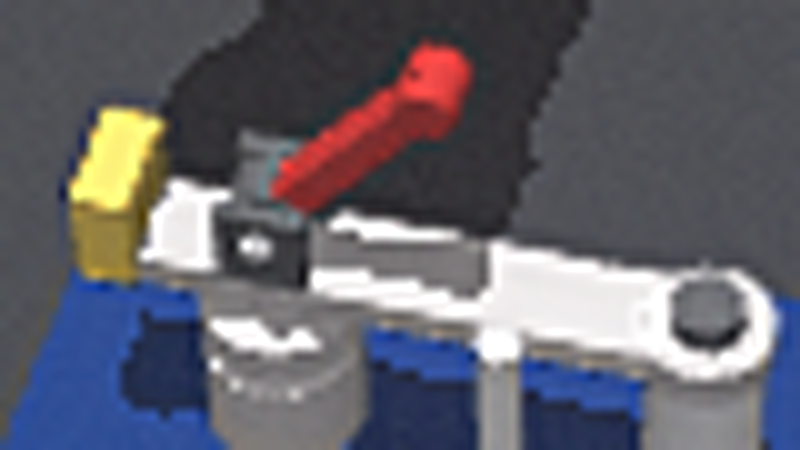

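View pics/top4d.png

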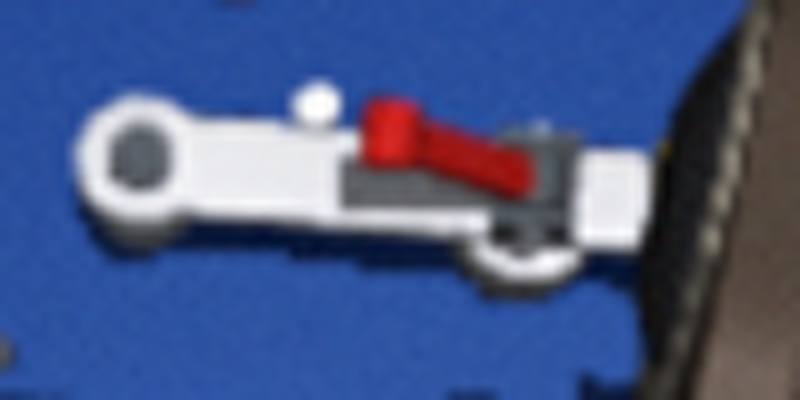

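```bash
python3 - <<'E'
from h import *
ct=camera('top');cs=camera('scene')
d=lambda u,v,z:back(ct,(245+(u+.5)/10-.5,145+(v+.5)/10-.5),z)
e=lambda u,v,z:back(cs,(190+(u+.5)/10-.5,195+(v+.5)/10-.5),z)
n,s=d(140,157,105),d(612,199,97); print(n,s,np.degrees(np.arctan2(*(s-n)[1::-1]))%360)
n,s=e(707,310,105),e(118,157,119); print(n,s,np.degrees(np.arctan2(*(s-n)[1::-1]))%360)
print('bar',d(393,130,174),e(437,85,172))
to(623.8,-56,215)
E
```

```text
[631.39104729  15.67743738 105.        ] [ 619.22621471 -121.69822297   97.        ] 264.939567250227
[630.90951816  17.00568497 105.        ] [ 614.32713496 -138.81759641  119.        ] 263.92556630691325
bar [626.00445879 -55.62601495 174.        ] [623.16194343 -52.43966364 172.        ]
t 9.95 pos [ 513.5 -137.4  240.2] ty [ 0.995 -0.096 -0.035] yang -5.5 shift cm [ 9.11 10.28  2.38] F [ 0.3 -0.4 -0.7] q7 [ 0.04  0.28  0.18  1.81 -0.08  1.1   0.15]
```

Request:
play_rows:
  steps:
    - {"gripper": 0, "dx": 1.5, "dy": 1.5, "dz": 0, "yaw": 0}
    - {"gripper": 0, "dx": 2.5, "dy": 3, "dz": 0, "yaw": 0}
    - {"gripper": 0, "dx": 2.5, "dy": 3, "dz": 0, "yaw": 0}
    - {"gripper": 0, "dx": 1.5, "dy": 2, "dz": 0, "yaw": 0}
    - {"gripper": 0, "dx": 0, "dy": 0, "dz": 0, "yaw": 0}

```text
t: 10.45
ee_pos: [620.6, -62.6, 236.6]
ee_rot: [-0.022, 0.741, 0.671, -0.003]
contact_force: [-0.2, -0.3, -1.1]
finger_gap: 0.2
```

```bash
python3 -c "
from h import *
to(624,-59.3,205)"
```

```text
t 10.45 pos [620.6 -62.6 236.6] ty [ 0.995 -0.098 -0.037] yang -5.6 shift cm [0.28 0.42 3.16] F [-0.2 -0.3 -1.1] q7 [-0.06  0.44  0.14  1.59 -0.09  1.16  0.01]
```

Request:
play_rows:
  steps:
    - {"gripper": 0, "dx": 0.2, "dy": 0.4, "dz": 1.2, "yaw": 0}
    - {"gripper": 0, "dx": 0.1, "dy": 0.1, "dz": 1.5, "yaw": 0}
    - {"gripper": 0, "dx": 0, "dy": 0, "dz": 0, "yaw": 0}

```text
t: 10.75
ee_pos: [624.4, -58.6, 205.6]
ee_rot: [-0.023, 0.741, 0.671, -0.004]
contact_force: [-0.1, -0.0, 0.8]
finger_gap: 0.0
```

```bash
python3 -c "
from h import *
to(624,-59.3,192)
snap('wrist','wrist5.png');snap('scene','scene5.png');a=cv2.imread('pics/scene5.png')[165:290,175:295];cv2.imwrite('pics/scene5c.png',cv2.resize(a,None,fx=4.8,fy=4.8,interpolation=2))"
```

```text
t 10.75 pos [624.4 -58.6 205.6] ty [ 0.994 -0.097 -0.039] yang -5.6 shift cm [-0.11  0.02  1.35] F [-0.1 -0.   0.8] q7 [-0.07  0.47  0.14  1.61 -0.1   1.1   0.01]
```

View pics/scene5c.png

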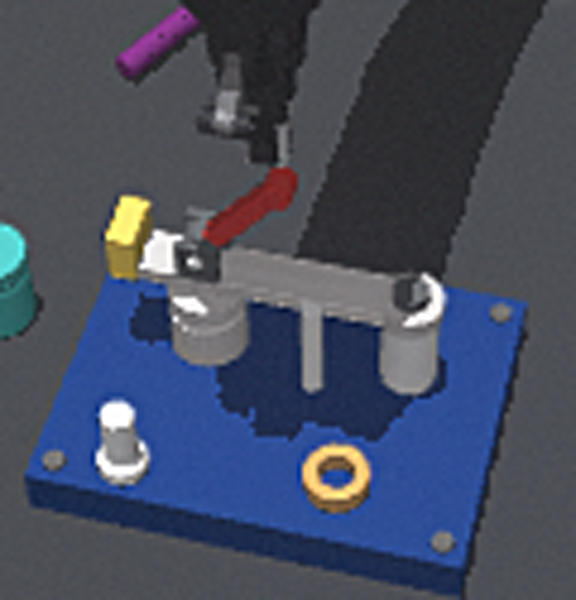

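View pics/wrist5.png

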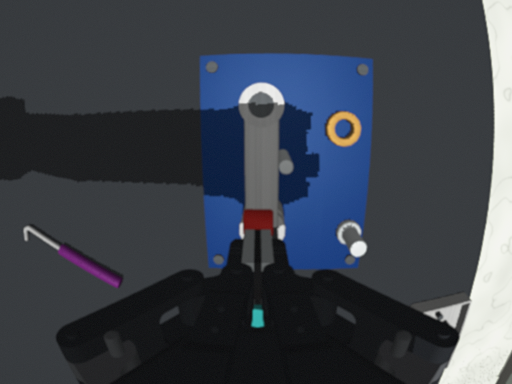

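The fingertips sit right above the red bar, at (258,218) in the wrist view and (280,160) in the scene crop. I'll press down along the bar's arc.

Request:
play_rows:
  steps:
    - {"gripper": 0, "dx": 0, "dy": 0, "dz": 0.7, "yaw": 0}
    - {"gripper": 0, "dx": 0, "dy": 0, "dz": 0.6, "yaw": 0}
    - {"gripper": 0, "dx": 0.4, "dy": 0, "dz": 0.4, "yaw": 0}
    - {"gripper": 0, "dx": 0.4, "dy": 0, "dz": 0.4, "yaw": 0}
    - {"gripper": 0, "dx": 0.4, "dy": 0, "dz": 0.4, "yaw": 0}

```text
t: 11.35
ee_pos: [626.0, -47.7, 184.3]
ee_rot: [-0.02, 0.742, 0.67, -0.002]
contact_force: [-1.1, 0.8, 3.5]
finger_gap: -0.0
```

```bash
python3 -c "
from h import *
to(625,-46.2,180)"
```

```text
t 11.35 pos [626.  -47.7 184.3] ty [ 0.994 -0.101 -0.032] yang -5.8 shift cm [ 0.13 -0.11  0.43] F [-1.1  0.8  3.5] q7 [-0.08  0.49  0.13  1.64 -0.1   1.05 -0.01]
```

Request:
play_rows:
  steps:
    - {"gripper": 0, "dx": 0.2, "dy": 0, "dz": 0.5, "yaw": 0}
    - {"gripper": 0, "dx": 0.25, "dy": 0, "dz": 0.5, "yaw": 0}
    - {"gripper": 0, "dx": 0.25, "dy": 0, "dz": 0.5, "yaw": 0}
    - {"gripper": 0, "dx": 0.25, "dy": -0.1, "dz": 0.5, "yaw": 0}
    - {"gripper": 0, "dx": 0.2, "dy": -0.1, "dz": 0.5, "yaw": 0}

```text
t: 11.85
ee_pos: [626.8, -29.2, 160.6]
ee_rot: [-0.02, 0.741, 0.672, 0.002]
contact_force: [1.8, 0.8, 3.6]
finger_gap: -0.3
```

```bash
python3 -c "
from h import *
to(625.5,-36,163.9)
snap('scene','scene6.png');a=cv2.imread('pics/scene6.png')[165:290,175:295];cv2.imwrite('pics/scene6c.png',cv2.resize(a,None,fx=4.8,fy=4.8,interpolation=2))"
```

```text
t 11.85 pos [626.8 -29.2 160.6] ty [ 0.995 -0.097 -0.027] yang -5.6 shift cm [-0.68 -0.07 -0.35] F [1.8 0.8 3.6] q7 [-0.1   0.51  0.12  1.66 -0.11  1.   -0.03]
```

View pics/scene6c.png

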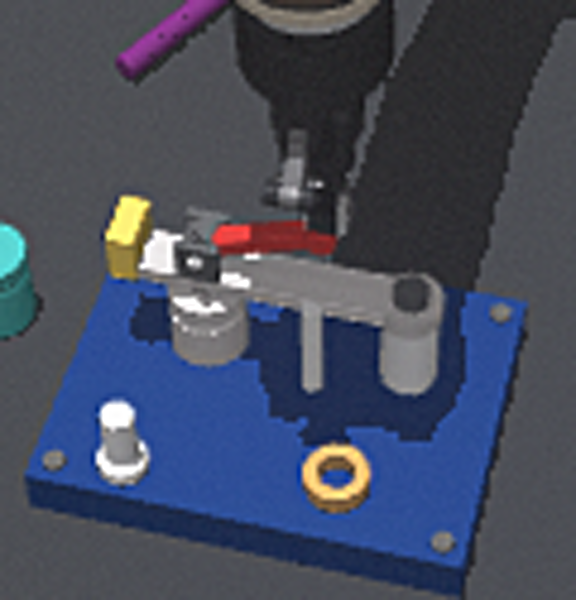

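The lever is about 20° above level and the finger is on the bar, slightly towards the pivot. I'll bias back slightly while pressing on.

Request:
play_rows:
  steps:
    - {"gripper": 0, "dx": -0.2, "dy": 0, "dz": 0.4, "yaw": 0}
    - {"gripper": 0, "dx": -0.1, "dy": 0, "dz": 0.5, "yaw": 0}
    - {"gripper": 0, "dx": 0, "dy": 0, "dz": 0.5, "yaw": 0}

```text
t: 12.2
ee_pos: [625.6, -30.9, 144.8]
ee_rot: [-0.021, 0.74, 0.672, 0.002]
contact_force: [0.5, 1.7, 3.7]
finger_gap: -0.0
```

```bash
python3 -c "
from h import *
to(625.5,-29.5,133.5)"
```

```text
t 12.2 pos [625.6 -30.9 144.8] ty [ 0.995 -0.096 -0.028] yang -5.5 shift cm [0.11 0.01 1.13] F [0.5 1.7 3.7] q7 [-0.1   0.52  0.12  1.68 -0.11  0.97 -0.02]
```

Request:
play_rows:
  steps:
    - {"gripper": 0, "dx": 0, "dy": 0, "dz": 0.4, "yaw": 0}
    - {"gripper": 0, "dx": 0, "dy": 0, "dz": 0.4, "yaw": 0}
    - {"gripper": 0, "dx": 0, "dy": 0, "dz": 0.3, "yaw": 0}

```text
t: 12.5
ee_pos: [625.6, -30.0, 133.0]
ee_rot: [-0.021, 0.74, 0.672, 0.002]
contact_force: [-0.4, 2.4, 15.4]
finger_gap: 0.2
```

```bash
python3 -c "
from h import *
to(625.5,-29.5,133.5)"
```

```text
t 12.5 pos [625.6 -30.  133. ] ty [ 0.995 -0.096 -0.027] yang -5.5 shift cm [ 0.05 -0.01 -0.05] F [-0.4  2.4 15.4] q7 [-0.09  0.54  0.12  1.69 -0.12  0.95 -0.02]
```

Request:
play_rows:
  steps:
    - {"gripper": 0, "dx": 0, "dy": 0, "dz": 0.2, "yaw": 0}
    - {"gripper": 0, "dx": 0, "dy": 0, "dz": 0.2, "yaw": 0}

```text
t: 12.7
ee_pos: [626.0, -30.0, 132.5]
ee_rot: [-0.02, 0.74, 0.672, 0.003]
contact_force: [-7.9, 1.6, 23.8]
finger_gap: -0.1
```

```bash
python3 -c "
from h import *
to(625.5,-29.5,133.5)"
```

```text
t 12.7 pos [626.  -30.  132.5] ty [ 0.995 -0.096 -0.026] yang -5.5 shift cm [ 0.05 -0.06 -0.1 ] F [-7.9  1.6 23.8] q7 [-0.09  0.54  0.12  1.69 -0.12  0.94 -0.02]
```

The force rises steeply at z = 132.5, so the lever is on its lower stop. I'll lift straight up and retreat.

Request:
play_rows:
  steps:
    - {"gripper": 0, "dx": 0, "dy": 0, "dz": 0, "yaw": 0}
    - {"gripper": 0, "dx": 0, "dy": 0, "dz": -0.8, "yaw": 0}
    - {"gripper": 0, "dx": 0, "dy": 0, "dz": -2, "yaw": 0}
    - {"gripper": 0, "dx": 0, "dy": 0, "dz": -3, "yaw": 0}
    - {"gripper": 0, "dx": 0, "dy": 0, "dz": -3, "yaw": 0}
    - {"gripper": 0, "dx": 0, "dy": -1.5, "dz": -2, "yaw": 0}
    - {"gripper": 0, "dx": 0, "dy": -4, "dz": 0, "yaw": 0}
    - {"gripper": 0, "dx": 0, "dy": -4, "dz": 0, "yaw": 0}
    - {"gripper": 0, "dx": 0, "dy": -4, "dz": 0, "yaw": 0}
    - {"gripper": 0, "dx": 0, "dy": -4, "dz": 0, "yaw": 0}
    - {"gripper": 0, "dx": 0, "dy": -2, "dz": 0, "yaw": 0}
    - {"gripper": 0, "dx": 0, "dy": 0, "dz": 0, "yaw": 0}

```text
t: 13.9
ee_pos: [422.4, -23.2, 247.2]
ee_rot: [-0.021, 0.743, 0.668, -0.005]
contact_force: [-0.3, -0.0, -0.6]
finger_gap: -0.3
```

```bash
python3 -c "
from h import *
to(625.5,-29.5,133.5)
ct=snap('top','top7.png');a=cv2.imread('pics/top7.png')[115:235,220:350];cv2.imwrite('pics/top7c.png',cv2.resize(a,None,fx=5,fy=5,interpolation=2))
cs=snap('scene','scene7.png');a=cv2.imread('pics/scene7.png')[165:290,175:295];cv2.imwrite('pics/scene7c.png',cv2.resize(a,None,fx=4.8,fy=4.8,interpolation=2))
for f in (0,4,8):
  f_=np.radians(f);r=115-72*np.cos(f_);X=[630.3-.089*r,16.4-.996*r,111+72*np.sin(f_)]
  print(f,((proj(ct,X)[0]-[220,115]+.5)*5).round(),((proj(cs,X)[0]-[175,165]+.5)*4.8).round())"
```

```text
t 13.9 pos [422.4 -23.2 247.2] ty [ 0.994 -0.106 -0.038] yang -6.1 shift cm [ 1.3  20.68 10.62] F [-0.3 -0.  -0.6] q7 [-0.15  0.08  0.12  2.03 -0.04  1.07 -0.12]
0 [268. 235.] [332. 270.]
4 [268. 233.] [332. 264.]
8 [269. 232.] [331. 258.]
```

View pics/scene7c.png

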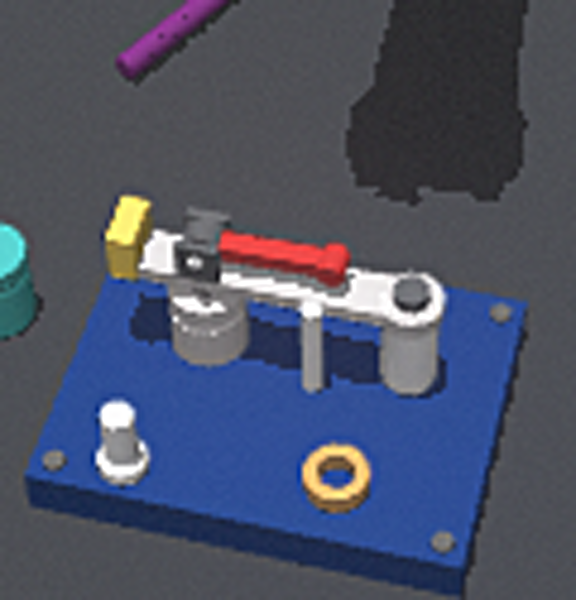

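View pics/top7c.png

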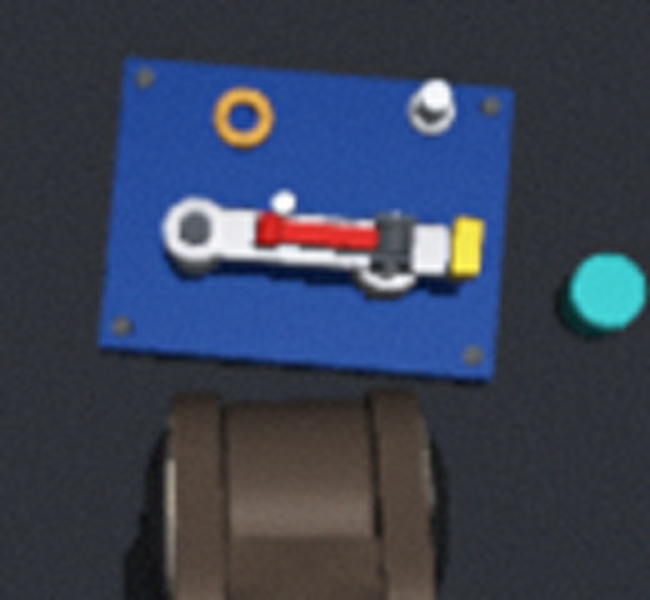

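```bash
python3 -c "
from h import *
a=cv2.imread('pics/scene7.png')[200:240,190:270]; cv2.imwrite('pics/scene7d.png',cv2.resize(a,None,fx=10,fy=10,interpolation=2))
cs=camera('scene')
# arm upper edge line far/near and strap edges predicted
a=np.radians(264.9);u=np.array([np.cos(a),np.sin(a)]);n=np.array([-u[1],u[0]])
for nm,f in (('deg0',0),('deg4',4)):
  f=np.radians(f)
  for s in (25,60,72):
    for w in (-6.5,6.5):
      r=115-s*np.cos(f)-6*np.sin(f)*0; z=111+s*np.sin(f)+6*np.cos(f); X=[*(np.array([630.3,16.4])+r*u+w*n),z]
      print(nm,s,w,((proj(cs,X)[0]-[190,200]+.5)*10).round())
print('nut',((proj(cs,[630.3,16.4,105])[0]-[190,200]+.5)*10).round())
"
```

```text
deg0 25 -6.5 [370. 146.]
deg0 25 6.5 [357. 184.]
deg0 60 -6.5 [502. 170.]
deg0 60 6.5 [490. 209.]
deg0 72 -6.5 [548. 179.]
deg0 72 6.5 [535. 218.]
deg4 25 -6.5 [370. 141.]
deg4 25 6.5 [356. 180.]
deg4 60 -6.5 [501. 160.]
deg4 60 6.5 [489. 199.]
deg4 72 -6.5 [547. 166.]
deg4 72 6.5 [535. 205.]
nut [705. 258.]
```

View pics/scene7d.png

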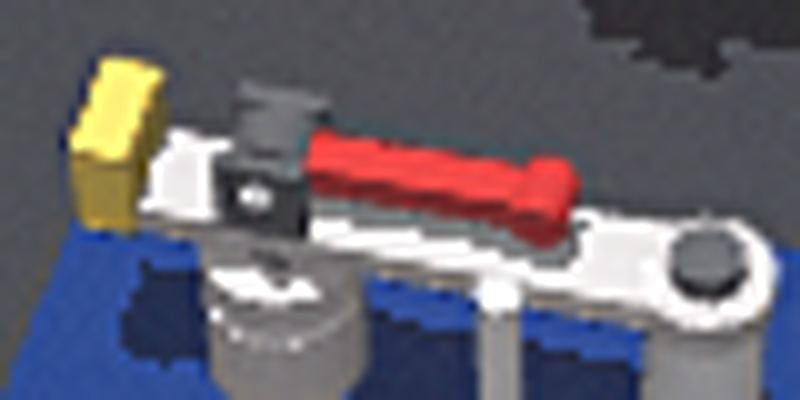

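```bash
python3 -c "
from h import *
im=np.mean([camera('scene')['pixels'].astype(float) for _ in range(2)],0)
R=im[:,:,0]-np.maximum(im[:,:,1],im[:,:,2])
xs=range(224,241)
top=[];bot=[];cen=[]
for x in xs:
  col=R[205:230,x]; w=np.clip(col,0,None)
  m=w.max()/2; i=np.where(w>m)[0]
  a,b=i[0],i[-1]
  t=a-(w[a]-m)/(w[a]-w[a-1]); bb=b+(w[b]-m)/(w[b]-w[b+1])
  top.append(205+t);bot.append(205+bb);cen.append(205+(w*np.arange(25)).sum()/w.sum())
for n,v in (('top',top),('bot',bot),('cen',cen)): print(n,np.polyfit(list(xs),v,1).round(3),np.round(v,1))
cs=camera('scene')
a=np.radians(264.9);u=np.array([np.cos(a),np.sin(a)]);nn=np.array([-u[1],u[0]])
for aa in (263.9,264.9,265.9):
 a=np.radians(aa);u=np.array([np.cos(a),np.sin(a)]);nn=np.array([-u[1],u[0]])
 for f in (0,2,4,6):
  f_=np.radians(f);q=[]
  for s in (25,60): q.append(proj(cs,[*(np.array([630.3,16.4])+(115-s*np.cos(f_))*u),111+s*np.sin(f_)])[0])
  d=q[1]-q[0];print(aa,f,(d[1]/d[0]).round(3))
"
```

```text
top [1.57000e-01 1.78164e+02] [213.4 213.4 213.5 213.5 213.9 214.  214.4 214.4 214.5 214.5 214.6 215.
 215.4 215.4 215.5 215.5 215.7]
bot [1.57000e-01 1.82417e+02] [217.8 217.9 217.8 217.8 217.9 218.7 218.8 218.9 218.8 218.8 219.  219.6
 219.8 219.8 219.8 219.8 220. ]
cen [1.56000e-01 1.81066e+02] [216.1 216.3 216.2 216.3 216.7 216.8 217.1 217.1 217.2 217.5 217.6 217.8
 218.1 218.1 218.1 218.3 218.5]
263.9 0 0.202
263.9 2 0.179
263.9 4 0.156
263.9 6 0.133
264.9 0 0.188
264.9 2 0.165
264.9 4 0.142
264.9 6 0.119
265.9 0 0.173
265.9 2 0.151
265.9 4 0.128
265.9 6 0.105
```

The image slope leaves the lever between about 1.5° and 4° above level, too near the tolerance to accept. I'll go back, touch the bar slowly to see where it stands, and press harder.

Request:
play_rows:
  steps:
    - {"gripper": 0, "dx": 0, "dy": 3, "dz": 0, "yaw": 0}
    - {"gripper": 0, "dx": 0, "dy": 4, "dz": 0, "yaw": 0}
    - {"gripper": 0, "dx": 0, "dy": 4, "dz": 0, "yaw": 0}
    - {"gripper": 0, "dx": 0, "dy": 4, "dz": 0, "yaw": 0}
    - {"gripper": 0, "dx": 0.5, "dy": 3, "dz": 0, "yaw": 0}
    - {"gripper": 0, "dx": 0.5, "dy": 1.5, "dz": 1, "yaw": 0}
    - {"gripper": 0, "dx": 0, "dy": 0.5, "dz": 1, "yaw": 0}
    - {"gripper": 0, "dx": 0, "dy": 0, "dz": 0, "yaw": 0}

```text
t: 15.0
ee_pos: [636.6, -35.0, 211.7]
ee_rot: [-0.022, 0.743, 0.669, -0.008]
contact_force: [-0.5, -0.8, -0.4]
finger_gap: -0.2
```

```bash
python3 -c "
from h import *
to(625.8,-29,150)"
```

```text
t 15.0 pos [636.6 -35.  211.7] ty [ 0.994 -0.105 -0.043] yang -6.0 shift cm [ 0.38 -0.87  6.22] F [-0.5 -0.8 -0.4] q7 [-0.11  0.48  0.14  1.57 -0.1   1.13 -0.04]
```

Request:
play_rows:
  steps:
    - {"gripper": 0, "dx": 0.2, "dy": -0.5, "dz": 1, "yaw": 0}
    - {"gripper": 0, "dx": 0.2, "dy": -0.3, "dz": 2, "yaw": 0}
    - {"gripper": 0, "dx": 0, "dy": 0, "dz": 2, "yaw": 0}
    - {"gripper": 0, "dx": 0, "dy": 0, "dz": 0.8, "yaw": 0}
    - {"gripper": 0, "dx": 0, "dy": 0, "dz": 0, "yaw": 0}

```text
t: 15.5
ee_pos: [621.8, -29.2, 152.3]
ee_rot: [-0.022, 0.743, 0.668, -0.008]
contact_force: [0.5, -0.2, 0.2]
finger_gap: -0.1
```

```bash
python3 -c "
from h import *
to(625.8,-29,138)"
```

```text
t 15.5 pos [621.8 -29.2 152.3] ty [ 0.993 -0.106 -0.044] yang -6.1 shift cm [0.04 0.46 1.41] F [ 0.5 -0.2  0.2] q7 [-0.11  0.52  0.13  1.67 -0.1   1.   -0.04]
```

Request:
play_rows:
  steps:
    - {"gripper": 0, "dx": 0, "dy": 0.3, "dz": 0.5, "yaw": 0}
    - {"gripper": 0, "dx": 0, "dy": 0.1, "dz": 0.6, "yaw": 0}
    - {"gripper": 0, "dx": 0, "dy": 0, "dz": 0.2, "yaw": 0}
    - {"gripper": 0, "dx": 0, "dy": 0, "dz": 0, "yaw": 0}

```text
t: 15.9
ee_pos: [626.3, -29.6, 140.9]
ee_rot: [-0.021, 0.744, 0.668, -0.007]
contact_force: [0.0, 0.4, -0.2]
finger_gap: -0.1
```

Request:
play_rows:
  steps:
    - {"gripper": 0, "dx": 0, "dy": 0, "dz": 0.15, "yaw": 0}

```text
t: 16.0
ee_pos: [626.6, -29.7, 139.7]
ee_rot: [-0.021, 0.744, 0.668, -0.007]
contact_force: [0.9, 0.9, -0.7]
finger_gap: 0.2
```

Request:
play_rows:
  steps:
    - {"gripper": 0, "dx": 0, "dy": 0, "dz": 0.15, "yaw": 0}

```text
t: 16.1
ee_pos: [626.7, -29.7, 138.4]
ee_rot: [-0.02, 0.744, 0.668, -0.006]
contact_force: [0.5, 0.8, 0.2]
finger_gap: -0.2
```

Request:
play_rows:
  steps:
    - {"gripper": 0, "dx": 0, "dy": 0, "dz": 0.15, "yaw": 0}

```text
t: 16.2
ee_pos: [626.7, -29.6, 136.9]
ee_rot: [-0.02, 0.744, 0.668, -0.006]
contact_force: [0.3, -0.4, 0.7]
finger_gap: -0.1
```

Request:
play_rows:
  steps:
    - {"gripper": 0, "dx": 0, "dy": 0, "dz": 0.12, "yaw": 0}

```text
t: 16.3
ee_pos: [626.8, -29.6, 135.8]
ee_rot: [-0.02, 0.744, 0.668, -0.006]
contact_force: [-0.8, 0.6, 4.4]
finger_gap: 0.2
```

Request:
play_rows:
  steps:
    - {"gripper": 0, "dx": 0, "dy": 0, "dz": 0.12, "yaw": 0}

```text
t: 16.4
ee_pos: [626.9, -29.5, 134.9]
ee_rot: [-0.02, 0.744, 0.668, -0.006]
contact_force: [-2.0, 0.5, 5.6]
finger_gap: -0.3
```

Request:
play_rows:
  steps:
    - {"gripper": 0, "dx": 0, "dy": 0, "dz": 0.12, "yaw": 0}

```text
t: 16.5
ee_pos: [626.9, -29.4, 134.1]
ee_rot: [-0.02, 0.744, 0.668, -0.006]
contact_force: [-0.7, 0.2, 5.4]
finger_gap: -0.2
```

Request:
play_rows:
  steps:
    - {"gripper": 0, "dx": 0, "dy": 0, "dz": 0.12, "yaw": 0}

```text
t: 16.6
ee_pos: [627.0, -29.3, 133.3]
ee_rot: [-0.02, 0.744, 0.668, -0.006]
contact_force: [-3.0, 0.1, 9.4]
finger_gap: -0.1
```

Request:
play_rows:
  steps:
    - {"gripper": 0, "dx": 0, "dy": 0, "dz": 0.12, "yaw": 0}

```text
t: 16.7
ee_pos: [627.1, -29.3, 133.1]
ee_rot: [-0.02, 0.744, 0.668, -0.005]
contact_force: [-4.6, -0.2, 13.7]
finger_gap: -0.3
```

Contact began at z ≈ 136.2 against 133 at the stop, so the lever had settled back about 0.04 rad. That is inside the 0.07 tolerance. I'll press again and release gently to reduce any rebound.

Request:
play_rows:
  steps:
    - {"gripper": 0, "dx": 0, "dy": 0, "dz": 0.2, "yaw": 0}
    - {"gripper": 0, "dx": 0, "dy": 0, "dz": 0.2, "yaw": 0}
    - {"gripper": 0, "dx": 0, "dy": 0, "dz": 0.1, "yaw": 0}

```text
t: 17.0
ee_pos: [627.1, -29.3, 133.2]
ee_rot: [-0.02, 0.744, 0.668, -0.004]
contact_force: [-4.1, -0.0, 9.7]
finger_gap: -0.1
```

Request:
play_rows:
  steps:
    - {"gripper": 0, "dx": 0, "dy": 0, "dz": 0, "yaw": 0}

```text
t: 17.1
ee_pos: [626.9, -29.4, 133.8]
ee_rot: [-0.02, 0.744, 0.668, -0.004]
contact_force: [-1.5, -0.8, 1.2]
finger_gap: 0.1
```

Request:
play_rows:
  steps:
    - {"gripper": 0, "dx": 0, "dy": 0, "dz": -0.05, "yaw": 0}

```text
t: 17.2
ee_pos: [626.8, -29.4, 134.3]
ee_rot: [-0.02, 0.744, 0.668, -0.004]
contact_force: [-0.5, -0.6, 0.4]
finger_gap: -0.5
```

Request:
play_rows:
  steps:
    - {"gripper": 0, "dx": 0, "dy": 0, "dz": -0.05, "yaw": 0}

```text
t: 17.3
ee_pos: [626.8, -29.4, 134.5]
ee_rot: [-0.02, 0.744, 0.668, -0.004]
contact_force: [1.3, -0.7, 0.3]
finger_gap: -0.0
```

Request:
play_rows:
  steps:
    - {"gripper": 0, "dx": 0, "dy": 0, "dz": -0.05, "yaw": 0}

```text
t: 17.4
ee_pos: [626.9, -29.4, 134.7]
ee_rot: [-0.02, 0.744, 0.668, -0.004]
contact_force: [-0.4, -0.4, 0.3]
finger_gap: 0.1
```

Request:
play_rows:
  steps:
    - {"gripper": 0, "dx": 0, "dy": 0, "dz": -0.05, "yaw": 0}

```text
t: 17.5
ee_pos: [626.9, -29.5, 134.9]
ee_rot: [-0.02, 0.744, 0.668, -0.005]
contact_force: [0.8, 0.7, 0.7]
finger_gap: -0.0
```

Request:
play_rows:
  steps:
    - {"gripper": 0, "dx": 0, "dy": 0, "dz": 0.1, "yaw": 0}

```text
t: 17.6
ee_pos: [627.0, -29.4, 134.1]
ee_rot: [-0.02, 0.744, 0.668, -0.004]
contact_force: [-1.0, 0.5, 4.8]
finger_gap: 0.3
```

Request:
play_rows:
  steps:
    - {"gripper": 0, "dx": 0, "dy": 0, "dz": 0.1, "yaw": 0}

```text
t: 17.7
ee_pos: [627.1, -29.3, 133.4]
ee_rot: [-0.02, 0.744, 0.668, -0.004]
contact_force: [-2.2, 0.5, 7.6]
finger_gap: 0.0
```

Request:
play_rows:
  steps:
    - {"gripper": 0, "dx": 0, "dy": 0, "dz": 0.1, "yaw": 0}

```text
t: 17.8
ee_pos: [627.1, -29.4, 133.2]
ee_rot: [-0.02, 0.744, 0.668, -0.004]
contact_force: [-3.6, 0.2, 11.8]
finger_gap: 0.2
```

Request:
play_rows:
  steps:
    - {"gripper": 0, "dx": 0, "dy": 0, "dz": 0.1, "yaw": 0}

```text
t: 17.9
ee_pos: [627.2, -29.3, 133.2]
ee_rot: [-0.019, 0.744, 0.668, -0.004]
contact_force: [-3.5, 1.0, 11.7]
finger_gap: 0.0
```

The lever settles only 1–3 mm above its stop (0.02–0.04 rad). I'll seat it once more, release, lift clear, do a final check, and hand in.

Request:
play_rows:
  steps:
    - {"gripper": 0, "dx": 0, "dy": 0, "dz": 0.3, "yaw": 0}
    - {"gripper": 0, "dx": 0, "dy": 0, "dz": 0.3, "yaw": 0}
    - {"gripper": 0, "dx": 0, "dy": 0, "dz": 0, "yaw": 0}
    - {"gripper": 0, "dx": 0, "dy": 0, "dz": -0.1, "yaw": 0}
    - {"gripper": 0, "dx": 0, "dy": 0, "dz": -0.3, "yaw": 0}
    - {"gripper": 0, "dx": 0, "dy": 0, "dz": -2, "yaw": 0}
    - {"gripper": 0, "dx": 0, "dy": 0, "dz": -3, "yaw": 0}
    - {"gripper": 0, "dx": 0, "dy": -2, "dz": -3, "yaw": 0}
    - {"gripper": 0, "dx": 0, "dy": -4, "dz": -1, "yaw": 0}
    - {"gripper": 0, "dx": 0, "dy": -4, "dz": 0, "yaw": 0}
    - {"gripper": 0, "dx": 0, "dy": -2, "dz": 0, "yaw": 0}
    - {"gripper": 0, "dx": 0, "dy": 0, "dz": 0, "yaw": 0}

```text
t: 19.1
ee_pos: [507.1, -18.7, 232.3]
ee_rot: [-0.02, 0.744, 0.668, -0.004]
contact_force: [1.1, -0.9, -0.7]
finger_gap: -0.0
```

```bash
python3 -c "
from h import *
to(625.8,-29,150)
im=snap('scene','scene8.png')['pixels'].astype(float)
R=im[:,:,0]-np.maximum(im[:,:,1],im[:,:,2])
xs=range(224,241);cen=[]
for x in xs:
  w=np.clip(R[205:230,x],0,None);cen.append(205+(w*np.arange(25)).sum()/w.sum())
print(np.polyfit(list(xs),cen,1))
cv2.imwrite('pics/scene8c.png',cv2.resize(cv2.imread('pics/scene8.png')[100:300,50:450],None,fx=2,fy=2,interpolation=2))"
```

```text
t 19.1 pos [507.1 -18.7 232.3] ty [ 0.994 -0.107 -0.035] yang -6.1 shift cm [ 0.09 12.19  7.82] F [ 1.1 -0.9 -0.7] q7 [-0.15  0.24  0.13  1.88 -0.07  1.06 -0.1 ]
[1.55489297e-01 1.81207792e+02]
```

View pics/scene8c.png

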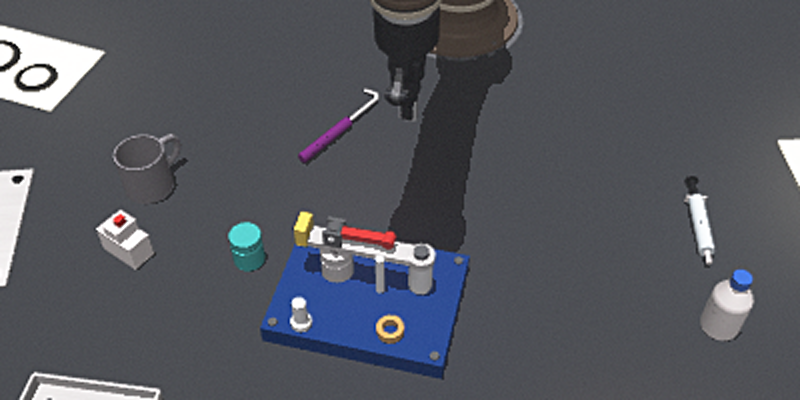

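The lever slope is the same as after the first release (0.155), so this resting position repeats. Everything else is where it was and the hand is clear. Handing in.

```bash
python3 -c "
from h import *
print(sign_off())"
```

```text
the job is handed in; nothing more can be done
None
```

I swung the strap over the die to its stop pin, pushed the cam lever down to its lower stop, and handed the job in at about 19 s. No verdict came back, so what follows rests on my own checks.

**Strap:** I pushed the yellow tab round with the back of the closed fingers. It stopped against the pin with about 13 N of contact force. The two cameras put it at about 1.58 and 1.60 rad, against the 1.52 needed.

**Lever:** I pressed the bar down along its arc until it met its stop, at 24 N on the first press and about 12 N on the second. It settles back slightly when released:
- **By touch:** it rests about 0.04 to 0.05 rad above its stop.
- **By image slope:** it rests about 0.03 to 0.07 rad above its stop. The high end only just touches the 0.07 limit.
- **After re-seating:** I seated it a second time and the slope came out the same (0.156, then 0.155), so that is its resting position. I judged it within tolerance, but with little margin.

**Final picture:** the die stands in its seat under the foot, and the punch, spacer and other things on the bench look unmoved. The hand was clear, with contact force at noise level.

**Not measured:** I could not check the foot's force on the die directly. I infer it from the lever springing back.

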